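Load the round cuvette cartridge into the sprung loader

TASK

Put the round cuvette cartridge, stem up, into the square well of the white loader on the bench and push it down against the spring until it latches, so that it stays down by itself when you let go. The similar cartridge with the square collar is the wrong type: leave it where it stands.

Things in the scene. Friction and masses are not known exactly. Their poses are not given: they have to be found in the camera images.
- cartridge_mid (a point): Round cuvette cartridge, loose, upright, 0.1 kg, 136 mm tall. From below: white round foot 36 mm across, 45 mm high; white round collar 52 mm across, 10 mm thick; grey round stem 26 mm across, 81 mm high, flat top. Point: on its axis half-way up, 68 mm above the underside and 68 mm below the stem's top; z points up the stem. Grasp the stem from above.
- well_mouth (a point): Centre of the well's mouth, level with the top of the loader, a fixed white box 170 x 150 x 120 mm with grey top; z up. The square well (black lip) is 82 mm wide on top, sloping in over 15 mm to a slick 58 mm shaft with two sprung catches. A cartridge set on the sprung plate inside stands with its stem top 71 mm above this point; latched, 41 mm above it; at the hard stop, 36 mm.
- follower (a joint): Travel of the sprung plate in the well, m: 0 at rest (also under an unpressed cartridge), about 0.0295 latched, 0.035 at the hard stop. The push needed rises from 3 to 15 N, a few N more as the collar passes the catches. Push to about 0.033, let go: the cartridge rises 3 or 4 mm and the catches hold its collar.
- square_mid (a point): Bystander: the square cartridge, loose, upright, same materials, height (136 mm) and stem as the round one, but with a square foot 44 mm wide and a square collar 66 mm wide, too wide for the well. Point: on its axis, 68 mm above its underside.

How it is judged:
By the outcome, as a careful person would: the job done as asked, in the order asked, and still so for the second after the job is handed in, with the robot touching nothing.
It also fails if it takes over 42 s, if anything falls off the work surface, if the arm or the gripper's body presses on something with over 40 N, if the wrist force passes 120 N, or if a joint passes its speed limit or range.

ROBOT

A 6-joint arm with a two-finger parallel gripper is mounted at the origin on the work surface. World frame = base frame: x ahead of the robot, y to its left, z up, the work surface at z = 0. Lengths are in m, angles in rad, forces in N, time in s.
With the tool pointing down it reaches from about 0.375 to 0.9 m from the base axis. Payload 3.1 kg.
Tool frame: the origin (TCP) lies at the very end of the fingers, on their centre line; the grasp point (between the pads) lies 19 mm behind it; z points along the fingers, y is the line along which they close (so a half turn about z gives the same grasp; the last joint's range is limited). The gripper opens to 87 mm and grips with 3 to 60 N. Pads are 19 mm wide; open, the fingers measure 117 mm over their backs; the gripper's body (75 mm by 190 mm) begins 51 mm behind the grasp point.
Start: joints at [1.024, 0.527, 1.433, -0, 1.181, -0.178], TCP at [0.225, 0.583, 0.184] pointing down, gripper open.
Joint ranges: [-3.08, 3.08], [-0.75, 2.2], [0.22, 2.44], [-1.43, 4.57], [0, 2.65], [-2.85, 2.85]. Speed limits (rad/s): [2.79, 2.79, 3.14, 3.14, 3.14, 3.14].

INTERFACE

Orientations are given as a unit quaternion [x, y, z, w].
In Python, from rig import robot gives the robot as it stands. The module is installed in compiled form; this text tells all that it offers.
- The arm moves only by the tool servo_tool, never from a script. Its argument "rows" is one flat list of numbers, 5 for each row, row after row: the closure, from -1 (fully open) to 1 (shut), so that 0 is half open, then the shift along the tool's x, y, z in m, then the turn about the tool's z in degrees. A call has 1 to 5 rows; each row shifts and turns the commanded pose from where the row before left it, along the tool's axes as they then stand; what a row does not reach is not made up. A row lasts 1/12 s, in which the tool goes at most 41.7 mm and 7.16 degrees, less where a joint would pass 70% of its speed; a pose out of reach is approached as far as the arm can. A call with a gripper value outside its range is refused whole. The fingers move at their own pace and stop on an object; "newtons" is the grip in N (left out, the last holds). Time passes only in rows, so rows that do not move let the fingers close. It gives the time, the measured TCP pose, the force, the opening and the grip force at its end, in the units of the state.
- robot.get_obs(): the state, without advancing time (a new reading comes with each control period).
- robot.camera(name): name is "scene" or "top" or "wrist"; returns a dict with "pixels" (480x640x3 uint8, red, green, blue), "intrinsics" (3x3 intrinsics, pixels), "rvec" (rotation vector, rad) and "tvec" (3), from world to camera coordinates, as OpenCV has them; the wrist camera has in their place "mount" (4x4, takes a point from camera to tool coordinates, whose origin is the TCP and whose axes are the flange's). Camera axes: x right, y down, z forward; pixel columns grow to the right and rows downward; lengths in m; the calibration is good to about 2 mm. A picture is of the moment at which its call begins: read the wrist's pose just before it. There is no depth.
- robot.hand_in(): hands the job in; it is judged then, once.
Trained networks look in a picture, given as the dict that the camera call returned (one of the last four; its "shot" number tells which), for a name from the list of things; names that differ only in an ending like _2 or _b are one class to them, and where a whole thing is asked for, a point or a joint stands for the part that bears it (a point fixed in the world has none). Each returns a list of dicts, best first, with "score" (0 to 1); they miss things now and then, are a little off and sometimes report something else, mostly with a low value. They report only what shows in the picture. A call takes as long as a camera call.
- robot.spot_in(picture, query): "at" ([x, y, z] in m, in world coordinates, good to about 4 mm: the middle of the surface that is visible of it).
- robot.outline_of(picture, query): "region" (480x640 bool, what is visible of it).
- robot.place_of(picture, query): "at" ([x, y, z] in m, in world coordinates, good to about 4 mm: a listed point, or the origin of a listed thing).
The state is a dict: "time": time; "q": joint angles; "joint_velocities": joint speeds; "joint_torque": joint torques, N m; "position": TCP position; "tool_rot": TCP orientation; "ft_force": force on the tool from outside, world axes, zero at the start; "moment": the same for the moment, N m; "grip_width": finger opening in m; "grip_force": force on a finger pad.
Only numpy, scipy, OpenCV 4.12 (cv2) and the standard library are available. Lean on these libraries where they do the work, as an engineer would, in place of code of your own. Each camera call takes 0.05 s, during which the arm holds its last target. There are 200 camera calls.

## Working session

There is one attempt and no reset: what is moved stays moved. The work goes in short steps, Python scripts to look and compute and a tool call to move; the robot and the scene stay as the last step left them, time stands still between calls to the robot, and variables do not carry over. Pictures are saved under pics/ and viewed, at most 10 in all, crops included, and the job is handed in when it is done.

Besides the shell and the picture viewer there is one more tool, called after "Call:" as a command line: name --argument value ..., lists and objects as JSON in quotes. servo_tool: Moves the arm, as the interface text tells. Its arguments: {"type":"object","properties":{"rows":{"type":"array","items":{"type":"number"}},"newtons":{"type":"number"}},"required":["rows"]}

```bash
mkdir -p pics
python3 - <<'E'
from rig import robot
import cv2,numpy as np
o=robot.get_obs();print(o['time'],o['position'],o['tool_rot'],o['grip_width'])
ims=[]
for c in ['scene','top']:
    p=robot.camera(c);ims.append(p['pixels'])
    for n in ['cartridge_mid','well_mouth','square_mid']:
        print(c,n,[(np.round(r['at'],4).tolist(),round(r['score'],2)) for r in robot.place_of(p,n)][:3])
    R=cv2.Rodrigues(p['rvec'])[0];print('cam',-R.T@p['tvec'])
im=np.vstack(ims);im=cv2.resize(np.hstack(ims),(800,300))
cv2.imwrite('pics/a.png',im[...,::-1])
E
```

```text
0.0 [0.22428912 0.58250141 0.18328499] [ 1.82871506e-01  9.83136227e-01 -1.01703444e-03 -3.70528821e-04] 0.08718251045347067
scene cartridge_mid [([0.5069, -0.1457, 0.0726], 0.79)]
scene well_mouth [([0.5859, 0.1166, 0.1136], 0.93), ([0.6062, -0.1938, 0.0665], 0.21)]
scene square_mid [([0.6055, -0.1943, 0.0688], 0.9)]
cam [ 1.14221967 -0.0844702   0.53038982]
top cartridge_mid [([0.5057, -0.1442, 0.0673], 0.61)]
top well_mouth [([0.5865, 0.1121, 0.1177], 0.77)]
top square_mid [([0.6046, -0.1938, 0.0697], 0.74)]
cam [ 0.37165295 -0.01501055  1.09856559]
```

View pics/a.png

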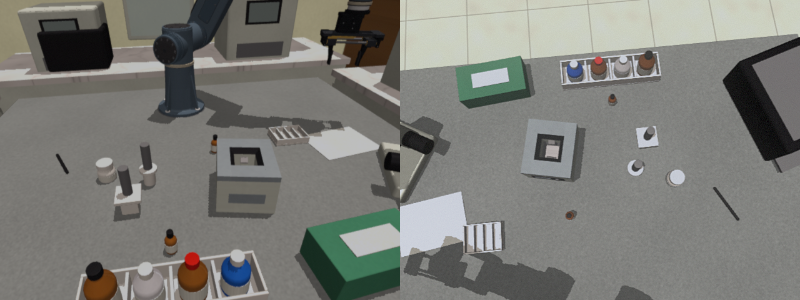

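The round cartridge is at about (148,165) in the scene half and (637,167) in the top half. The square one is at (125,190) and (648,135), and the loader is around (247,175) and (550,150). The network positions agree with this. Moving over now, with the fingers' closing line already perpendicular to the neighbouring cartridge.

Call:
servo_tool --rows '[-1,-0.027,-0.03,-0.003,0,-1,-0.027,-0.03,-0.003,0,-1,-0.027,-0.03,-0.003,0,-1,-0.027,-0.03,-0.003,0,-1,-0.027,-0.03,-0.003,0]'

```text
time: 0.82
position: [0.297, 0.3931, 0.1995]
tool_rot: [0.182, 0.983, 0.0, 0.0]
ft_force: [0.6, 0.3, 0.7]
grip_width: 0.0868
grip_force: 0.0
```

Call:
servo_tool --rows '[-1,-0.027,-0.03,-0.003,0,-1,-0.027,-0.03,-0.003,0,-1,-0.027,-0.03,-0.003,0,-1,-0.027,-0.03,-0.003,0,-1,-0.027,-0.03,-0.003,0]'

```text
time: 1.23
position: [0.3692, 0.2044, 0.2147]
tool_rot: [0.183, 0.983, 0.0, 0.0]
ft_force: [0.3, -0.5, 0.0]
grip_width: 0.0872
grip_force: 0.0
```

Call:
servo_tool --rows '[-1,-0.027,-0.03,0,0,-1,-0.027,-0.03,0,0,-1,-0.027,-0.03,0,0,-1,-0.027,-0.03,0,0,-1,-0.02,-0.02,0,0]'

```text
time: 1.65
position: [0.4391, 0.0263, 0.2147]
tool_rot: [0.184, 0.983, -0.0, 0.001]
ft_force: [0.4, -0.3, -0.5]
grip_width: 0.0871
grip_force: 0.0
```

```bash
cat > h.py <<'E'
from rig import robot
import cv2,numpy as np
from scipy.spatial.transform import Rotation as Ro
def shift(tgt):
    o=robot.get_obs();R=Ro.from_quat(o['tool_rot'])
    print('t',o['time'],'tcp',o['position'].round(4),'R',R.as_matrix().round(3).tolist(),'q',np.round(o['q'],2))
    return R.inv().apply(np.array(tgt)-o['position']).round(4)
E
python3 - <<'E'
from h import *
print('to', shift([.506,-.145,.20]))
p=robot.camera('wrist');print(p['mount'].round(3).tolist())
for n in ['cartridge_mid','square_mid','well_mouth']:
    print(n,[(np.round(r['at'],4).tolist(),round(r['score'],2)) for r in robot.place_of(p,n)][:3])
cv2.imwrite('pics/b.png',p['pixels'][...,::-1])
E
```

```text
t 1.65 tcp [0.4391 0.0263 0.2147] R [[-0.932, 0.361, 0.002], [0.361, 0.932, -0.001], [-0.002, -0.0, -1.0]] q [-0.19  0.23  1.84 -0.    1.07 -1.4 ]
to [-0.1242 -0.1355  0.015 ]
[[-0.001, -0.955, -0.296, 0.081], [1.0, -0.001, -0.001, 0.001], [0.0, -0.296, 0.955, -0.202], [0.0, 0.0, 0.0, 1.0]]
cartridge_mid []
square_mid [([0.6043, -0.195, 0.07], 0.67)]
well_mouth [([0.586, 0.1165, 0.1209], 0.97)]
```

View pics/b.png

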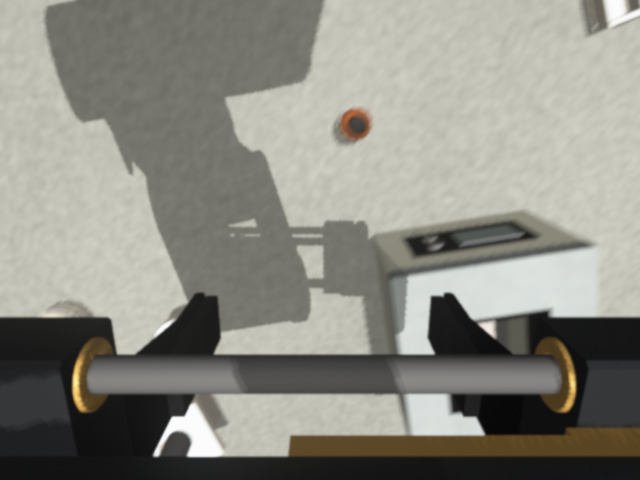

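The picture shows the fingers along the bottom, the loader at lower right (500,300), and the square cartridge's stem at (175,445). The round cartridge is hidden behind the left finger at (180,320). I'll stop short of it so it comes into view between the fingers.

Call:
servo_tool --rows '[-1,-0.015,-0.034,0,0,-1,-0.015,-0.034,0,0,-1,-0.015,-0.034,0,0,-1,-0.015,-0.034,0,0,-1,0,0,0,0]'

```text
time: 2.27
position: [0.4465, -0.1237, 0.2147]
tool_rot: [0.184, 0.983, -0.002, 0.002]
ft_force: [-0.4, 1.2, -0.6]
grip_width: 0.0869
grip_force: 0.0
```

Run:
```python
from h import *
o=robot.get_obs()
p=robot.camera('wrist')
for n in ['cartridge_mid','square_mid']:
    for r in robot.place_of(p,n)[:2]: print(n,r['at'].round(4) if hasattr(r['at'],'round') else r['at'],r['score'])
im=p['pixels'].copy()
T=np.eye(4);T[:3,:3]=Ro.from_quat(o['tool_rot']).as_matrix();T[:3,3]=o['position']
W=np.linalg.inv(T@p['mount'])
for pt,c in [((.506,-.145,.136),(255,0,0)),((.506,-.145,.055),(0,0,255))]:
    uv=cv2.projectPoints(np.array([pt]),cv2.Rodrigues(W[:3,:3])[0],W[:3,3],p['intrinsics'],None)[0].ravel();print(uv)
    cv2.drawMarker(im,tuple(int(v) for v in uv),c,0,12,1)
cv2.imwrite('pics/c.png',im[...,::-1])
print('to', shift([.506,-.145,.097]))
```

```text
cartridge_mid [0.5094, -0.1426, 0.0692] 0.94
square_mid [0.6058, -0.1982, 0.0697] 0.81
[325.01511733 320.15437998]
[325.0506193  278.17266227]
t 2.4167 tcp [ 0.4442 -0.1174  0.214 ] R [[-0.933, 0.359, -0.001], [0.359, 0.933, 0.002], [0.002, 0.001, -1.0]] q [-0.5   0.26  1.79  0.    1.09 -1.71]
to [-0.0678 -0.0037  0.1169]
```

View pics/c.png

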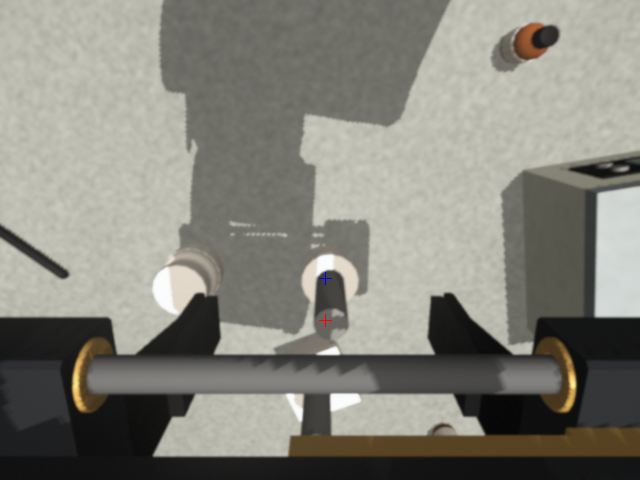

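The round stem's top is at about (333,318) between the fingers, close to the projected (325,320). The square one lies beyond it at (320,400) and a jar at (187,285) is clear of the fingers. I'll go forward and then down.

Call:
servo_tool --rows '[-1,-0.034,-0.002,0,0,-1,-0.034,0,0.01,0,-1,0,0,0.03,0,-1,0,0,0.035,0,-1,0,0,0.03,0]'

```text
time: 2.83
position: [0.5077, -0.1423, 0.108]
tool_rot: [0.181, 0.983, 0.0, -0.0]
ft_force: [-0.6, -0.2, -1.2]
grip_width: 0.0865
grip_force: 0.0
```

Call:
servo_tool --rows '[-1,0,0,0.012,0,-1,0,0,0,0]'

```text
time: 3.0
position: [0.5046, -0.141, 0.0941]
tool_rot: [0.181, 0.983, 0.002, -0.004]
ft_force: [-0.8, 0.1, 0.4]
grip_width: 0.0872
grip_force: 0.0
```

Run:
```python
from h import *
p=robot.camera('scene')
for r in robot.place_of(p,'cartridge_mid')[:2]: print(r['at'],r['score'])
cv2.imwrite('pics/d.png',p['pixels'][140:400,140:400,::-1])
print('to', shift([.507,-.144,.097]))
```

```text
[0.5052, -0.1443, 0.0695] 0.58
t 3.1 tcp [ 0.5075 -0.1432  0.0973] R [[-0.934, 0.357, -0.001], [0.357, 0.934, 0.001], [0.001, 0.0, -1.0]] q [-0.49  0.52  1.76  0.    0.86 -1.69]
to [ 0.0002 -0.0009  0.0003]
```

View pics/d.png

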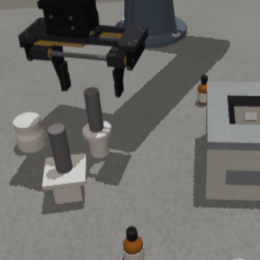

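The stem top is at about (93,92) in the crop and the finger tips at (65,90) and (118,95). That looks higher than expected, so I'll check by projection.

Run:
```python
from h import *
p=robot.camera('scene')
o=robot.get_obs();t=o['position'];y=Ro.from_quat(o['tool_rot']).apply([0,1,0])
im=p['pixels'].copy()
for pt,c in [(t,(255,0,0)),(t+y*.0435,(255,255,0)),(t-y*.0435,(255,255,0)),((.507,-.144,.136),(0,255,0)),((.507,-.144,.0),(0,255,0))]:
    uv=cv2.projectPoints(np.array([pt]),p['rvec'],p['tvec'],p['intrinsics'],None)[0].ravel();print(uv-140)
    cv2.drawMarker(im,tuple(int(round(v)) for v in uv),c,0,8,1)
cv2.imwrite('pics/e.png',cv2.resize(im[140:340,140:340,::-1],(600,600)))
print(t)
```

```text
[ 92.59529502 107.96674175]
[116.33752183 110.80044716]
[ 69.38214207 105.19618288]
[89.86645539 89.21333916]
[ 99.06743862 150.53761355]
[ 0.50838615 -0.14401431  0.0981491 ]
```

View pics/e.png

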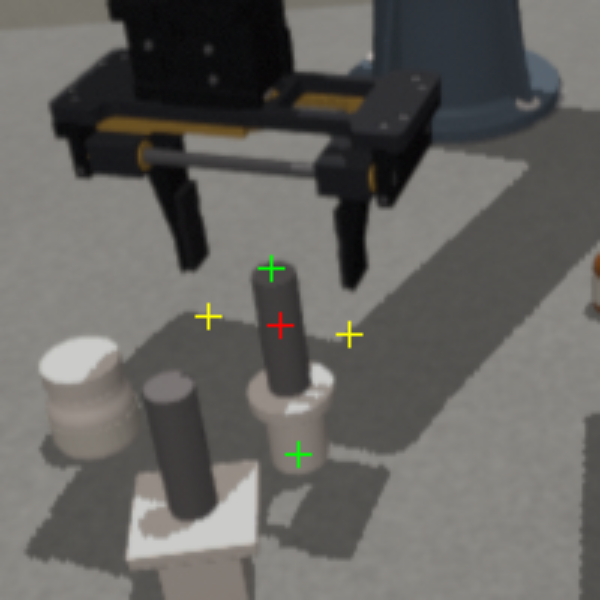

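The visible tips, at (193,270) and (352,290), sit above where the reported TCP projects. I'll find how far the visible finger ends are from the TCP in both cameras.

Run:
```python
from h import *
p=robot.camera('scene');w=robot.camera('wrist')
o=robot.get_obs();t=o['position'];R=Ro.from_quat(o['tool_rot'])
print('obs tips scene (203.5,230),(257.3,236.7); f',w['intrinsics'][0,0],p['intrinsics'][0,0])
M=np.linalg.inv(w['mount'])
for dx in (0,.03):
  for dz in (0,-.015,-.03,-.045):
    P=np.array([[dx,s*.0435,dz] for s in(-1,1)])
    a=cv2.projectPoints(R.apply(P)+t,p['rvec'],p['tvec'],p['intrinsics'],None)[0].reshape(-1).round(0)
    b=cv2.projectPoints(P,cv2.Rodrigues(M[:3,:3])[0],M[:3,3],w['intrinsics'],None)[0].reshape(-1).round(0)
    print(dx,dz,'scene',a,'wrist',b)
cv2.imwrite('pics/f.png',w['pixels'][200:480,:,::-1])
```

```text
obs tips scene (203.5,230),(257.3,236.7); f 431.4966230207831 435.04228133543955
0 0 scene [209. 245. 256. 251.] wrist [235. 280. 408. 280.]
0 -0.015 scene [207. 238. 255. 243.] wrist [229. 292. 414. 292.]
0 -0.03 scene [206. 231. 254. 236.] wrist [222. 306. 421. 305.]
0 -0.045 scene [205. 223. 253. 229.] wrist [213. 322. 429. 321.]
0.03 0 scene [216. 236. 261. 241.] wrist [231. 222. 412. 222.]
0.03 -0.015 scene [214. 229. 261. 234.] wrist [224. 230. 418. 230.]
0.03 -0.03 scene [213. 222. 260. 227.] wrist [216. 240. 426. 239.]
0.03 -0.045 scene [212. 214. 259. 219.] wrist [207. 251. 435. 251.]
```

View pics/f.png

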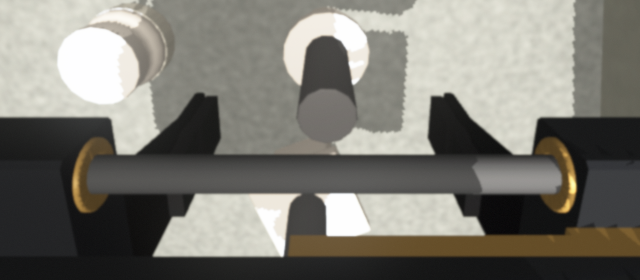

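The wrist view shows the stem top at (328,315), centred between the fingers. The visible tips (218 and 430, row 295) end about level with the stem top, roughly 33 mm behind the reported TCP. Either they reach further as they close or the true offset differs, so I'll half-close without touching and look.

Call:
servo_tool --rows '[0,0,0.001,0,0,0,0,0,0,0,0,0,0,0,0,0,0,0,0,0,0,0,0,0,0]' --newtons 20

```text
time: 3.67
position: [0.5081, -0.1445, 0.0975]
tool_rot: [0.183, 0.983, -0.0, 0.0]
ft_force: [-0.8, -0.0, -0.1]
grip_width: 0.0613
grip_force: 0.0
```

Run:
```python
from h import *
p=robot.camera('scene');w=robot.camera('wrist');print(shift([.507,-.144,.097]))
a=cv2.resize(p['pixels'][160:300,160:300],(320,320));b=w['pixels'][160:480]
cv2.imwrite('pics/g.png',cv2.resize(np.hstack([a,b]),(800,267))[...,::-1])
```

```text
t 3.7667 tcp [ 0.508  -0.1445  0.0973] R [[-0.933, 0.36, 0.0], [0.36, 0.933, -0.0], [-0.0, -0.0, -1.0]] q [-0.49  0.52  1.76  0.    0.86 -1.69]
[0.0011 0.0001 0.0003]
```

View pics/g.png

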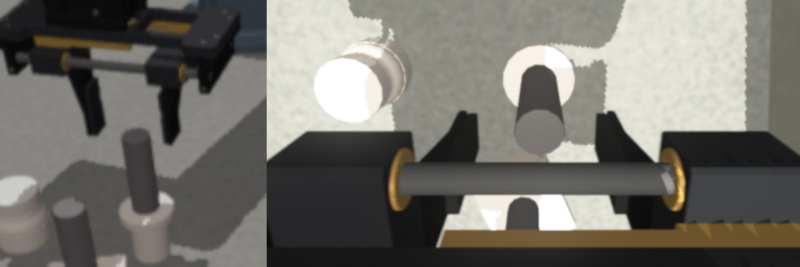

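The fingers close linearly and their visible ends stay level with the stem top, so the tips do not reach the stated TCP. Going 25 mm lower is safe under either reading: above the collar, with the body above the stem top.

Call:
servo_tool --rows '[0,0.001,0,0.008,0,0,0,0,0.008,0,0,0,0,0.009,0,0,0,0,0,0,0,0,0,0,0]'

```text
time: 4.18
position: [0.5062, -0.1436, 0.0711]
tool_rot: [0.183, 0.983, 0.0, -0.001]
ft_force: [0.4, -0.4, -1.1]
grip_width: 0.0436
grip_force: 0.0
```

Call:
servo_tool --rows '[1,0,0,0,0,1,0,0,0,0,1,0,0,0,0,1,0,0,0,0,1,0,0,0,0]' --newtons 40

```text
time: 4.6
position: [0.5073, -0.1441, 0.0725]
tool_rot: [0.183, 0.983, -0.0, 0.0]
ft_force: [-0.0, -0.3, 0.3]
grip_width: 0.0249
grip_force: 40.0
```

Call:
servo_tool --rows '[1,0,0,0,0,1,0,0,0,0,1,0,0,0,0,1,0,0,0,0,1,0,0,0,0]'

```text
time: 5.02
position: [0.5074, -0.1441, 0.0725]
tool_rot: [0.183, 0.983, -0.0, 0.0]
ft_force: [0.2, 0.5, 2.5]
grip_width: 0.0251
grip_force: 40.0
```

Call:
servo_tool --rows '[1,0,0,-0.02,0,1,0,0,-0.034,0,1,0,0,-0.034,0,1,0,0,-0.034,0,1,0,0,-0.034,0]'

```text
time: 5.43
position: [0.5063, -0.1436, 0.2293]
tool_rot: [0.183, 0.983, 0.0, -0.001]
ft_force: [-0.1, 0.2, -1.3]
grip_width: 0.0249
grip_force: 40.0
```

Call:
servo_tool --rows '[1,0.003,0.02,0,0,1,0.003,0.035,0,0,1,0.003,0.035,0,0,1,0.003,0.035,0,0,1,0.003,0.035,0,0]'

```text
time: 5.85
position: [0.5503, 0.0121, 0.228]
tool_rot: [0.183, 0.983, -0.0, -0.0]
ft_force: [-0.1, -1.1, -1.0]
grip_width: 0.0249
grip_force: 40.0
```

Run:
```python
from h import *
o=robot.get_obs();print(o['grip_width'],o['grip_force'],o['ft_force'])
w=robot.camera('wrist');s=robot.camera('scene')
for p in (w,s):
  for n in ['cartridge_mid','well_mouth','square_mid']:
    print(n,[(np.round(r['at'],4).tolist(),round(r['score'],2)) for r in robot.place_of(p,n)][:2])
print('to',shift([.586,.1155,.2225]))
cv2.imwrite('pics/i.png',cv2.resize(np.hstack([w['pixels'],s['pixels']]),(800,300))[...,::-1])
```

```text
0.024929986941016648 39.96804932132363 [-0.06614181 -1.08704969 -1.03916969]
cartridge_mid [([0.5519, 0.0124, 0.2234], 0.89)]
well_mouth [([0.5869, 0.1176, 0.1186], 0.85)]
square_mid []
cartridge_mid [([0.549, 0.0185, 0.2277], 0.9)]
well_mouth [([0.5832, 0.117, 0.1146], 0.88)]
square_mid [([0.6067, -0.1918, 0.0659], 0.9), ([0.5877, 0.1176, 0.1179], 0.47)]
t 6.25 tcp [0.5503 0.0095 0.228 ] R [[-0.932, 0.361, -0.001], [0.361, 0.932, -0.0], [0.001, -0.0, -1.0]] q [-0.19  0.38  1.57 -0.    1.2  -1.39]
to [0.005  0.1118 0.0055]
```

View pics/i.png

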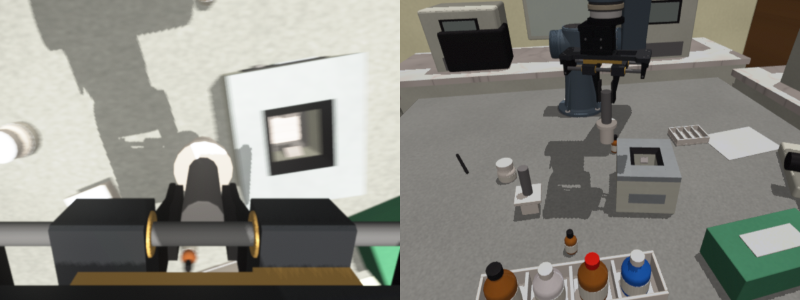

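The cartridge hangs upright in the gripper at (205,175) in the wrist half. The well is at (300,135), with the mouth at about (0.586, 0.1165, 0.119). The square cartridge has not moved. Moving above the well and down to the plate.

Call:
servo_tool --rows '[1,0.001,0.025,0,0,1,0.001,0.032,0,0,1,0.001,0.03,0,0,1,0.002,0.018,0,0,1,0,0.008,0,0]' --newtons 60

```text
time: 6.67
position: [0.5871, 0.1191, 0.2281]
tool_rot: [0.183, 0.983, 0.0, 0.0]
ft_force: [0.4, -1.1, -1.3]
grip_width: 0.0248
grip_force: 60.0
```

Call:
servo_tool --rows '[1,0,0,0,0,1,0,0,0.02,0,1,0,0,0.02,0,1,0,0,0.015,0,1,0,0,0,0]'

```text
time: 7.08
position: [0.5835, 0.1158, 0.1699]
tool_rot: [0.184, 0.983, -0.001, -0.004]
ft_force: [-0.9, -0.2, -1.4]
grip_width: 0.0247
grip_force: 60.0
```

Run:
```python
from h import *
print('to',shift([.586,.1165,.1265]))
w=robot.camera('wrist');s=robot.camera('scene')
for p in (w,s):
  for n in ['cartridge_mid','well_mouth']:
    print(n,[(np.round(r['at'],4).tolist(),round(r['score'],2)) for r in robot.place_of(p,n)][:2])
cv2.imwrite('pics/j.png',np.hstack([cv2.resize(w['pixels'],(400,300)),cv2.resize(s['pixels'][100:340,280:600],(400,300))])[...,::-1])
```

```text
t 7.0833 tcp [0.5835 0.1158 0.1699] R [[-0.932, 0.361, -0.008], [0.361, 0.932, -0.001], [0.007, -0.004, -1.0]] q [ 0.01  0.51  1.52 -0.    1.12 -1.19]
to [-0.0024  0.0018  0.0434]
cartridge_mid []
well_mouth []
cartridge_mid [([0.5815, 0.1157, 0.1682], 0.7)]
well_mouth [([0.5874, 0.1164, 0.1181], 0.74)]
```

View pics/j.png

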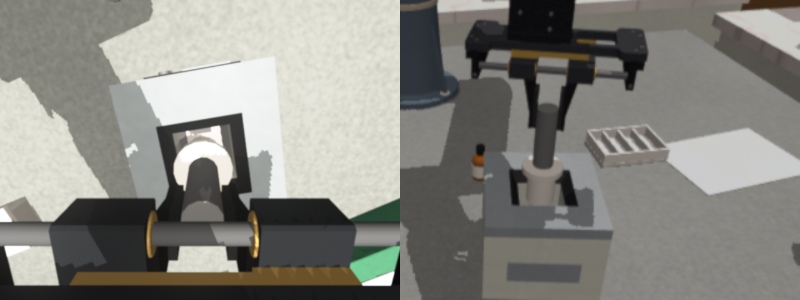

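The foot is entering the well, centred: foot at (540,190) and mouth about (540,190) in the scene half. Lowering to the plate.

Call:
servo_tool --rows '[1,0,0,0.012,0,1,0,0,0.012,0,1,0,0,0.01,0,1,0,0,0.006,0,1,0,0,0,0]'

```text
time: 7.8
position: [0.5857, 0.1179, 0.1321]
tool_rot: [0.183, 0.983, -0.0, -0.001]
ft_force: [-0.0, -0.6, -0.0]
grip_width: 0.0245
grip_force: 60.0
```

Call:
servo_tool --rows '[1,0,0,0.004,0,1,0,0,0.004,0,1,0,0,0.004,0,1,0,0,0,0,1,0,0,0,0]'

```text
time: 8.22
position: [0.5876, 0.118, 0.1221]
tool_rot: [0.183, 0.983, 0.0, 0.001]
ft_force: [-0.2, 0.5, 5.3]
grip_width: 0.0248
grip_force: 60.0
```

Call:
servo_tool --rows '[1,0,0,0.005,0,1,0,0,0.005,0,1,0,0,0.005,0,1,0,0,0.003,0,1,0,0,0,0]'

```text
time: 8.63
position: [0.588, 0.118, 0.1048]
tool_rot: [0.183, 0.983, 0.0, 0.002]
ft_force: [-1.1, 0.9, 8.9]
grip_width: 0.0246
grip_force: 60.0
```

Call:
servo_tool --rows '[1,0,0,0.003,0,1,0,0,0.003,0,1,0,0,0,0,1,0,0,0,0]'

```text
time: 8.97
position: [0.5883, 0.118, 0.0996]
tool_rot: [0.183, 0.983, 0.0, 0.002]
ft_force: [-1.5, 0.4, 11.1]
grip_width: 0.025
grip_force: 60.0
```

Call:
servo_tool --rows '[1,0,0,0.002,0,1,0,0,0.002,0,1,0,0,0.001,0,1,0,0,0,0,1,0,0,0,0]'

```text
time: 9.38
position: [0.5885, 0.118, 0.0952]
tool_rot: [0.183, 0.983, 0.0, 0.002]
ft_force: [-1.8, -0.2, 14.6]
grip_width: 0.0248
grip_force: 60.0
```

Call:
servo_tool --rows '[1,0,0,0.001,0,1,0,0,0.001,0,1,0,0,0,0,1,0,0,0,0]'

```text
time: 9.72
position: [0.5885, 0.1179, 0.0933]
tool_rot: [0.183, 0.983, 0.0, 0.002]
ft_force: [-1.2, -0.1, 14.7]
grip_width: 0.025
grip_force: 60.0
```

Call:
servo_tool --rows '[1,0,0,0.001,0,1,0,0,0,0,1,0,0,0,0]'

```text
time: 9.97
position: [0.5886, 0.118, 0.0924]
tool_rot: [0.183, 0.983, 0.0, 0.002]
ft_force: [-1.7, -0.6, 14.4]
grip_width: 0.0247
grip_force: 60.0
```

Call:
servo_tool --rows '[1,0,0,-0.002,0,1,0,0,-0.002,0,1,0,0,0,0,1,0,0,0,0]'

```text
time: 10.3
position: [0.5885, 0.118, 0.0963]
tool_rot: [0.183, 0.983, 0.0, 0.002]
ft_force: [-0.9, 0.1, 14.4]
grip_width: 0.0247
grip_force: 60.0
```

Call:
servo_tool --rows '[1,0,0,-0.002,0,1,0,0,0,0,1,0,0,0,0]'

```text
time: 10.55
position: [0.5882, 0.118, 0.0978]
tool_rot: [0.183, 0.983, 0.0, 0.002]
ft_force: [-0.9, -0.0, 11.5]
grip_width: 0.0247
grip_force: 60.0
```

Call:
servo_tool --rows '[1,0,0,-0.001,0,1,0,0,0,0,1,0,0,0,0]'

```text
time: 10.8
position: [0.588, 0.1181, 0.0979]
tool_rot: [0.183, 0.983, 0.0, 0.002]
ft_force: [-0.3, -0.5, 7.8]
grip_width: 0.0246
grip_force: 60.0
```

Run:
```python
from h import *
s=robot.camera('scene')
for n in ['cartridge_mid','follower']:
    print(n,[(np.round(r['at'],4).tolist(),round(r['score'],2)) for r in robot.place_of(s,n)][:2])
im=s['pixels'].copy()
for z in (.036,.041,.071):
    uv=cv2.projectPoints(np.array([[.587,.117,.119+z]]),s['rvec'],s['tvec'],s['intrinsics'],None)[0].ravel()
    cv2.drawMarker(im,tuple(int(round(v)) for v in uv),(255,0,0),0,4,1)
cv2.imwrite('pics/k.png',cv2.resize(im[130:310,320:520],(800,600),interpolation=2)[...,::-1])
```

```text
cartridge_mid [([0.5861, 0.1175, 0.0944], 0.7)]Traceback (most recent call last):
  File "<stdin>", line 4, in <module>
ValueError: it knows: cartridge_mid, square_mid, well_mouth
```

Raising the command another 1 mm left z unchanged while the force fell, so the catches are holding. I'll relieve the remaining load, then release and lift.

Call:
servo_tool --rows '[1,0,0,-0.001,0,1,0,0,-0.001,0,1,0,0,0,0,1,0,0,0,0]'

```text
time: 11.23
position: [0.5876, 0.1181, 0.098]
tool_rot: [0.183, 0.983, 0.0, 0.001]
ft_force: [4.1, 0.9, -2.4]
grip_width: 0.0245
grip_force: 60.0
```

Call:
servo_tool --rows '[0,0,0,0,0,0,0,0,0,0,0,0,0,0,0,0,0,0,0,0,0,0,0,0,0]'

```text
time: 11.65
position: [0.5858, 0.1178, 0.098]
tool_rot: [0.183, 0.983, -0.0, -0.001]
ft_force: [-0.1, -0.7, -0.8]
grip_width: 0.0426
grip_force: 0.0
```

Now lift clear and check.

Call:
servo_tool --rows '[0,0,0,-0.02,0,0,0,0,-0.03,0,0,0,0,-0.035,0,0,0,0,-0.03,0,0,0,0,-0.02,0]'

```text
time: 12.07
position: [0.5875, 0.1179, 0.2366]
tool_rot: [0.183, 0.983, 0.0, 0.002]
ft_force: [-0.1, -0.0, -0.7]
grip_width: 0.0434
grip_force: 0.0
```

Call:
servo_tool --rows '[0,0,0,-0.01,0,0,0,0,0,0,0,0,0,0,0,0,0,0,0,0,0,0,0,0,0]'

```text
time: 12.48
position: [0.5852, 0.1179, 0.241]
tool_rot: [0.183, 0.983, -0.0, -0.002]
ft_force: [-0.3, 0.5, -0.9]
grip_width: 0.0436
grip_force: 0.0
```

Run:
```python
from h import *
s=robot.camera('scene')
for n in ['cartridge_mid','square_mid']:
    print(n,[(np.round(r['at'],4).tolist(),round(r['score'],2)) for r in robot.place_of(s,n)][:2])
im=s['pixels'].copy()
for z in (.041,.071):
    uv=cv2.projectPoints(np.array([[.586,.117,.119+z]]),s['rvec'],s['tvec'],s['intrinsics'],None)[0].ravel()
    cv2.drawMarker(im,tuple(int(round(v)) for v in uv),(255,0,0),0,4,1)
cv2.imwrite('pics/k.png',cv2.resize(im[130:430,180:580],(800,600),interpolation=2)[...,::-1])
```

```text
cartridge_mid [([0.5837, 0.1196, 0.0978], 0.75)]
square_mid [([0.6084, -0.1955, 0.0679], 0.74)]
```

View pics/k.png

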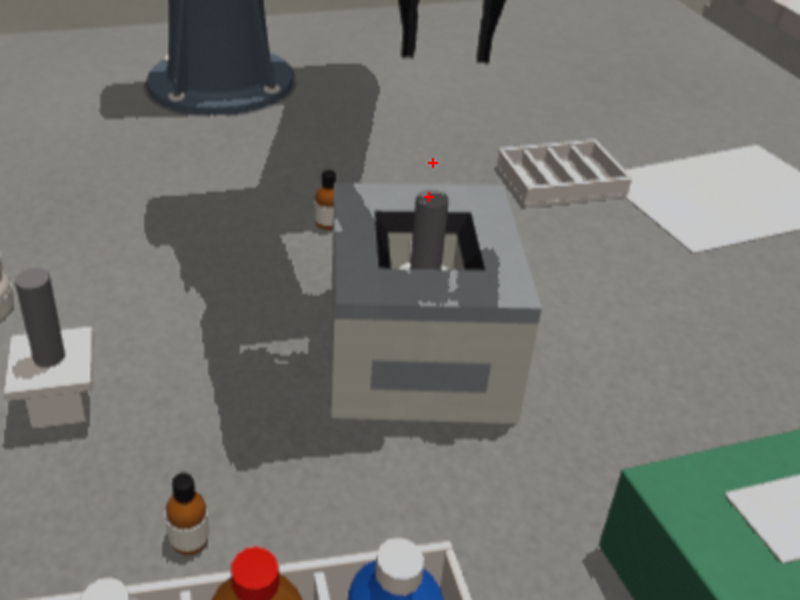

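The stem top at (431,198) matches the projected latched height at (429,198), not the unlatched mark at (433,163). The gripper is clear and the square cartridge is where it was, so I'm handing in.

```bash
python3 -c "
from rig import robot
print(robot.hand_in())"
```

```text
the job is handed in; nothing more can be done
None
```

The round cartridge is latched down, stem up, in the loader's well and stays down by itself; the square one was left standing, and the job was handed in at about 12.5 s of the 42 s allowed.

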